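Charge the bench mill and stack the emptied tray

TASK

Tip all five grinding balls out of their tray into the funnel of the bench mill. Then set the emptied tray gently on top of the other tray, where that one stands, turned end for end and squarely in line so that it stacks high on its feet instead of nesting. Leave the tins, bottle and beaker alone.

Things in the scene. Friction and masses are not known exactly. Their poses are not given: they have to be found in the camera images.
- full_tray_grip (a point): middle of the grip lug of the white plastic scoop tray that holds the five balls. The lug sticks out behind the rear wall, top flush with the 40 mm high rim: 18 wide (y), 16 high, 43 long, from 70 to 113 behind the tray's centre; this point is 93 behind the centre and 32 above the tray's underside. x from lug to spout, y across, z up. Tray 0.14 to 0.23 kg without balls
- full_tray_centre (a point): centre of the same tray, 20 above its underside; same axes. Body 142 long (x -70 to +72), 117 wide over the rims, 40 high; walls 3, leaning outward. Flat floor to x=+29, then a ramp rising at 27 deg to the low open spout. Feet jut from the sides at x=-45 and +15, undersides 6 above the tray's; the rims have slots at the same x. Same facing: feet drop into the slots and trays nest
- full_tray_lip (a point): middle of the spout lip of the same tray: 72 ahead of its centre, 22 above its underside, lip 82 wide. With the spout tilted down by 45 to 50 deg the balls roll out over it
- empty_tray_centre (a point): centre of the second, empty tray, same shape and size, loose on the bench, 0.18 kg; 20 above its underside; x from its lug to its spout, z up. A tray set on it end for end (x axes opposite, centres in line) stands with its feet on these rims, its underside 34 above this one's, located sideways with 7 play, along only by friction; over 14 mm off, feet meet slots
- funnel_mouth (a point): centre of the open round mouth of the steel feed funnel on a low grey bench mill, in the plane of the rim, 128 above the bench, z up. The funnel is 170 across at the rim and narrows to 80 at its closed floor, 73 below the rim; the housing under it is 170 x 170 and 50 high. The mill is fixed to the bench
- ball0_center (a point): centre of one of the five dark grey ceramic grinding balls, 24 in diameter, about 25 g, lying loose on the floor of the full tray at the start
- ball1_center (a point): centre of one of the five dark grey ceramic grinding balls, 24 in diameter, about 25 g, lying loose on the floor of the full tray at the start
- ball2_center (a point): centre of one of the five dark grey ceramic grinding balls, 24 in diameter, about 25 g, lying loose on the floor of the full tray at the start
- ball3_center (a point): centre of one of the five dark grey ceramic grinding balls, 24 in diameter, about 25 g, lying loose on the floor of the full tray at the start
- ball4_center (a point): centre of one of the five dark grey ceramic grinding balls, 24 in diameter, about 25 g, lying loose on the floor of the full tray at the start
- tins_a_centre (a point): bystander, to be left alone: stack of four round specimen tins, 50 across, 52 high; half-way up on its axis
- tins_b_centre (a point): bystander, to be left alone: stack of three round specimen tins, 50 across, 39 high; half-way up on its axis
- bottle_a_centre (a point): bystander, to be left alone: amber glass bottle, 52 across, 120 high; half-way up on its axis
- beaker_centre (a point): bystander, to be left alone: open glass beaker, 64 across, 75 high; half-way up on its axis

How it is judged:
On the way, in this order (a step that is already met when the one before it is completed fails the run):
1. the ball tray is tipped (more than 20 deg) at the funnel (angle between full_tray_centre's own z axis and vertical above 0.35 rad and horizontal distance between full_tray_centre and funnel_mouth below 0.22 m).
2. all five balls lie in the funnel (horizontal distance between each of ball0_center, ball1_center, ball2_center, ball3_center, ball4_center and funnel_mouth below 0.075 m and z of ball0_center in the frame of funnel_mouth between -0.085 and -0.005 m and z of ball1_center in the frame of funnel_mouth between -0.085 and -0.005 m and z of ball2_center in the frame of funnel_mouth between -0.085 and -0.005 m and z of ball3_center in the frame of funnel_mouth between -0.085 and -0.005 m and z of ball4_center in the frame of funnel_mouth between -0.085 and -0.005 m), for 0.2 s.
3. the emptied tray is stacked, end for end, on the other one (x of full_tray_centre in the frame of empty_tray_centre between -0.012 and 0.012 m and y of full_tray_centre in the frame of empty_tray_centre between -0.012 and 0.012 m and z of full_tray_centre in the frame of empty_tray_centre between 0.03 and 0.038 m and x of full_tray_grip in the frame of empty_tray_centre above 0.07 m and angle between each of full_tray_centre, empty_tray_centre's own z axis and vertical below 0.07 rad and height (world z) of empty_tray_centre below 0.03 m), for 0.2 s.
At the end, for the whole second after the job is handed in: All balls in the funnel, below its rim. The emptied tray rests, released, on the other one: x axes opposite, centred within 12 mm along and across, 30 to 38 mm higher, both level within 4 deg; the lower tray on the bench within 50 mm of its start (all of step 2 and all of step 3 and distance of empty_tray_centre from where it was at the start of the episode below 0.05 m and linear speed of full_tray below 0.02 m/s); the robot touches nothing.
It fails at once if the tins_a is disturbed (moved over 30 mm) (distance of tins_a_centre from where it was at the start of the episode above 0.03 m).
It fails at once if the tins_b is disturbed (moved over 30 mm) (distance of tins_b_centre from where it was at the start of the episode above 0.03 m).
It fails at once if the bottle_a is disturbed (moved over 30 mm) (distance of bottle_a_centre from where it was at the start of the episode above 0.03 m).
It fails at once if the beaker is disturbed (moved over 30 mm) (distance of beaker_centre from where it was at the start of the episode above 0.03 m).
It fails at once if the tray is dropped or slammed onto the other (faster than 0.35 m/s within its last 2 cm) (distance between full_tray_centre and empty_tray_centre below 0.055 m and linear speed of full_tray above 0.35 m/s).
It also fails if it takes over 54 s, if anything falls off the work surface, if the arm or the gripper's body presses on something with over 40 N, if the wrist force passes 120 N, or if a joint passes its speed limit or range.

ROBOT

A 7-joint arm with a two-finger parallel gripper is mounted at the origin on the work surface. World frame = base frame: x ahead of the robot, y to its left, z up, the work surface at z = 0. Lengths are in m, angles in rad, forces in N, time in s.
With the tool pointing down it reaches from about 0.425 to 0.95 m from the base axis. Payload 4.7 kg.
Tool frame: the origin (TCP) lies on the centre line of the jaws, within the pads' length; the fingertips stand robot.nose_length ahead of it and the grasp point (between the pads) lies 8 mm behind it (robot.nose_length is the distance from the TCP to the fingertips, in m); z points along the fingers, x is the direction in which the jaws open and shut, and the axes are right-handed (so a half turn about z gives the same grasp; the last joint's range is limited). The gripper opens to 85 mm and grips with 20 to 120 N. Pads are 22 mm wide; open, the fingers measure 114 mm over their backs; the gripper's body (76 mm by 85 mm) begins 54 mm behind the grasp point. The pads swing forward as they close: fully open they stand 13 mm farther back than shut.
Start: joints at [-1.178, 0.469, -0.049, 1.532, 0.024, 1.141, -0.082], TCP at [0.276, 0.616, 0.242] pointing down, gripper open.
Joint ranges: [-2.59, 2.59], [-0.33, 1.99], [-1.39, 1.29], [0.1, 2.45], [-1.04, 4.18], [0.21, 1.99], [-2.66, 2.66]. Speed limits (rad/s): [2.57, 2.57, 3.14, 3.14, 3.14, 3.14, 3.14].

INTERFACE

Orientations are given as [roll, pitch, yaw] about the fixed x, y, z axes, in that order (R = Rz(yaw) Ry(pitch) Rx(roll)).
In Python, from plant import robot gives the robot as it stands. Calls block until the motion is done:
- robot.goto(position, orientation): joint-space move of the TCP to a pose.
- robot.move_straight(position, vel=0.15, attitude=None, contact_N=None): straight line of the TCP; attitude=None keeps the orientation; vel is the mean speed in m/s. With contact_N (N) it stops when the force on the tool has changed by that much, and returns True; else False.
- robot.move_joints(angles): joint-space move.
- robot.grip(opening, strength=None): opening from 0.0 (shut) to 1.0 (fully open); strength is the grip in N (None keeps the last); returns when the fingers have stopped.
- robot.sleep(seconds).
- robot.inverse_kinematics(position, orientation): joint angles nearest the present ones, or None.
- robot.sense(): the state.
- robot.grab_frame(name): name is "side" or "top"; returns a dict with "image" (400x640x3 uint8, red, green, blue), "range_z" (400x640 float32, m along the optical axis (not along the pixel's ray), 0 where there is no reading), "fx", "fy", "cx", "cy" (pixels), "dist_coeffs" ([k1, k2, p1, p2, k3] as OpenCV has them; the pictures are not rectified), "R" (3x3) and "t" (3): a world point X has camera coordinates R X + t. Camera axes: x right, y down, z forward; pixel columns grow to the right and rows downward; lengths in m; the calibration is good to about 2 mm. A picture is of the moment at which its call begins.
A pose or a line that the arm cannot do raises robot.IKError and nothing moves.
- robot.close_job(): hands the job in, once; it reports no verdict.
The state is a dict: "t": time; "joint_pos": joint angles; "joint_velocities": joint speeds; "effort": joint torques, N m; "tcp_pos": TCP position; "tcp_rot": TCP orientation; "wrist_force": force on the tool from outside, world axes, zero at the start; "torque": the same for the moment, N m; "opening": opening from 0.0 (shut) to 1.0 (fully open).
Only numpy, scipy, OpenCV 4.12 (cv2) and the standard library are available. Lean on these libraries where they do the work, as an engineer would, in place of code of your own. Each camera call takes 0.05 s, during which the arm holds its last target.

## Working session

There is one attempt and no reset: what is moved stays moved. The work goes in short steps, each a Python script; the robot and the scene stay as the last script left them, time stands still between calls to the robot, and variables do not carry over. Pictures are saved under pics/ and viewed, and the job is handed in when it is done.

```bash
ls; mkdir -p pics; python3 - <<'E'
from plant import robot
import cv2,numpy as np,pickle
s=robot.sense();print(s['t'],s['tcp_pos'],s['tcp_rot'],s['opening'],robot.nose_length)
for n in('side','top'):
    f=robot.grab_frame(n);pickle.dump(f,open(f'{n}0.pkl','wb'))
    cv2.imwrite(f'pics/{n}0.png',f['image'][:,:,::-1])
    print(n,f['fx'],f['fy'],f['cx'],f['cy'],f['dist_coeffs'],f['R'],f['t'])
E
```

```text
pics
0.0 [0.2760728  0.61534938 0.24127168] [3.14152522e+00 1.93609533e-03 1.14908275e+00] 1.0039325883783916 0.011
side 376.8128741609494 376.8128741609494 315.64973687407974 198.7167936116136 [-0.08093648  0.          0.          0.          0.        ] [[-9.99371095e-01 -3.54523513e-02 -7.39012984e-04]
 [-2.19214212e-02  6.34058723e-01 -7.72974118e-01]
 [ 2.78723276e-02 -7.72471790e-01 -6.34437126e-01]] [0.59062999 0.10833326 0.98736019]
top 373.14915498994407 373.14915498994407 319.8920122604799 204.05889572236012 [-0.04925694  0.          0.          0.          0.        ] [[-0.00223564 -0.99998168  0.00562582]
 [-0.98241228  0.00114588 -0.18672116]
 [ 0.18671129 -0.00594432 -0.98239684]] [-0.00949451  0.62394249  0.91941549]
```

View pics/side0.png

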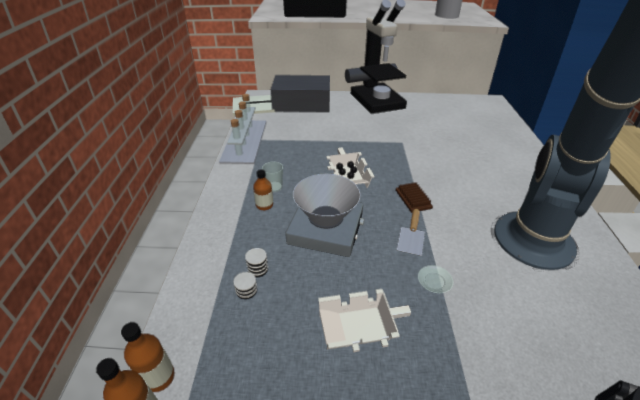

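View pics/top0.png

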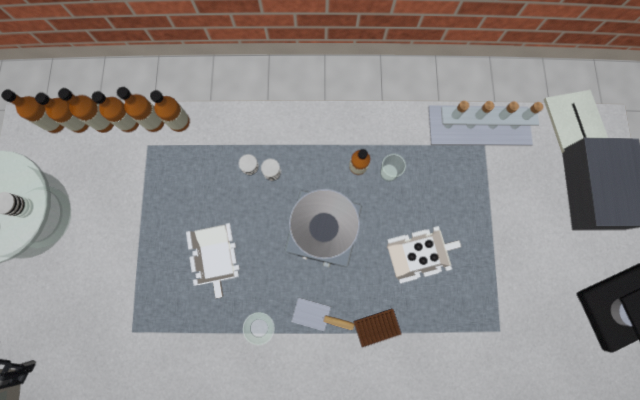

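```bash
cat > h.py <<'E'
import cv2,numpy as np,pickle
def K(f): return np.array([[f['fx'],0,f['cx']],[0,f['fy'],f['cy']],[0,0,1.]])
def cloud(f):
    h,w=f['range_z'].shape
    u,v=np.meshgrid(np.arange(w),np.arange(h))
    p=cv2.undistortPoints(np.stack([u,v],-1).reshape(-1,1,2).astype(float),K(f),np.array(f['dist_coeffs'])).reshape(h,w,2)
    z=f['range_z'][...,None]
    c=np.concatenate([p*z,z],-1)
    W=(c-f['t'])@np.array(f['R'])
    W[f['range_z']==0]=np.nan
    return W
def proj(f,X):
    c=np.atleast_2d(X)@np.array(f['R']).T+f['t']
    r,_=cv2.Rodrigues(np.array(f['R']))
    return cv2.projectPoints(np.atleast_2d(X).astype(float),r,np.array(f['t']),K(f),np.array(f['dist_coeffs']))[0].reshape(-1,2)
def rect(f,x0,x1,y0,y1,z,s=0.0005):
    # view of plane z: rows go -x, cols go -y
    xs=np.arange(x1,x0,-s);ys=np.arange(y1,y0,-s)
    Y,X=np.meshgrid(ys,xs)
    p=proj(f,np.stack([X,Y,np.full_like(X,z)],-1).reshape(-1,3)).astype(np.float32).reshape(*X.shape,2)
    return cv2.remap(np.ascontiguousarray(f['image']),p[...,0],p[...,1],cv2.INTER_CUBIC)
E
python3 - <<'E'
from h import *
for n in('side','top'):
    f=pickle.load(open(n+'0.pkl','rb'));W=cloud(f)
    im=f['image'].astype(int)
    # bench height noise
    m=(W[...,0]>.3)&(W[...,0]<.9)&(abs(W[...,1])<.5)
    z=W[...,2][m];print(n,np.nanpercentile(z,[1,10,25,50,75,90,99]))
    # funnel rim points
    for nm,b in dict(mill=(.45,.75,-.12,.12),).items():
        q=m&(W[...,2]>.115)&(W[...,0]>b[0])&(W[...,0]<b[1])&(abs(W[...,1]+0.0)<.15)
        P=W[q];print(len(P),P.min(0),P.max(0))
    wh=m&(im.min(-1)>150)&(W[...,2]>.002)&(W[...,2]<.06)
    for sgn,nm in((1,'empty'),(-1,'full')):
        P=W[wh&(W[...,1]*sgn>.1)&(W[...,0]<.68)]
        print(nm,len(P),P.min(0),P.max(0),P.mean(0))
f=pickle.load(open('top0.pkl','rb'))
a=rect(f,.38,.66,-.42,-.12,.04);cv2.imwrite('pics/fullr.png',a[:,:,::-1])
a=rect(f,.32,.62,.15,.42,.04);cv2.imwrite('pics/emptyr.png',a[:,:,::-1])
E
```

```text
side [-0.00334445 -0.00182369 -0.00089597  0.00031161  0.00344984  0.05579437
  0.16598716]
671 [ 0.48125499 -0.13093428  0.11500224] [0.74944613 0.06516857 0.13010055]
empty 2854 [0.30053813 0.1114243  0.00200432] [0.57558879 0.3450709  0.04439851] [0.49508479 0.2619639  0.01867873]
full 525 [ 0.35707626 -0.49976614  0.00200624] [ 0.61112943 -0.20096156  0.04336373] [ 0.49846022 -0.30424307  0.02444503]
top [-0.00431328 -0.00221006 -0.0009421   0.00061152  0.00298407  0.04728798
  0.1290444 ]
926 [ 0.48056067 -0.12973274  0.1150249 ] [0.74916403 0.06459707 0.13152439]
empty 2382 [0.30000795 0.11132765 0.0020068 ] [0.67568952 0.49995807 0.04635746] [0.46501381 0.25504484 0.01580426]
full 1996 [ 0.30116833 -0.49989934  0.00201426] [ 0.67742999 -0.10075496  0.05277686] [ 0.49849881 -0.28232399  0.01963362]
```

View pics/fullr.png

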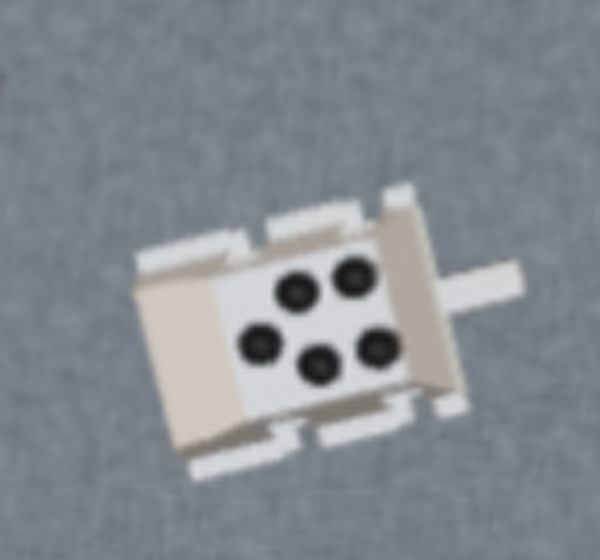

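View pics/emptyr.png

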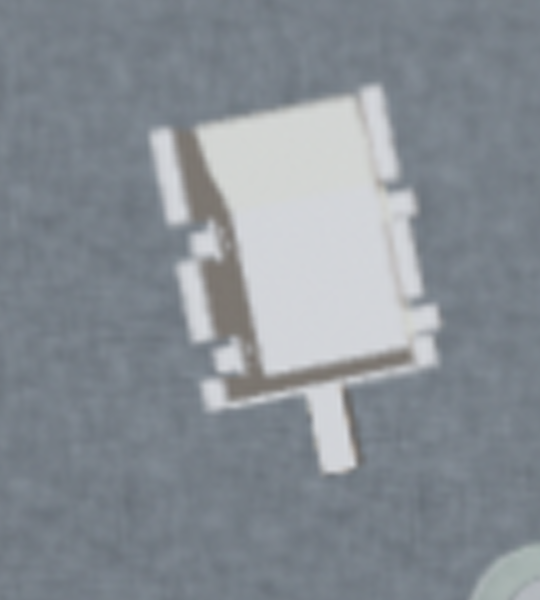

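```bash
cat >> h.py <<'E'
from scipy.spatial.transform import Rotation as Ro
FULL=(np.array([.4942,-.2719,.02]),np.deg2rad(104.0))
EMPTY=(np.array([.495,.2725,.02]),np.deg2rad(11.2))
def trayR(yaw,tilt=0,): return Ro.from_euler('ZY',[yaw,tilt])
def tool(c,R,a,s,gx=-.093,gz=.012):
    """TCP pose for tray centre c, tray rotation R, tool tilt a; grasp point 8mm behind TCP"""
    z=np.array([np.sin(a),0,-np.cos(a)]);x=np.array([0,s,0.]);y=np.cross(z,x)
    M=R.as_matrix()@np.stack([x,y,z],1)
    p=np.asarray(c)+R.apply([gx,0,gz])+.008*M[:,2]
    return p,Ro.from_matrix(M).as_euler('xyz')
E
python3 - <<'E'
from h import *
from plant import robot
from scipy.optimize import least_squares
for n in('side','top'):
    f=pickle.load(open(n+'0.pkl','rb'));W=cloud(f)
    q=(W[...,2]>.120)&(W[...,2]<.137)&(np.hypot(W[...,0]-.57,W[...,1]+.02)<.13)
    P=W[q]
    r=least_squares(lambda p:np.hypot(P[:,0]-p[0],P[:,1]-p[1])-p[2],[.57,-.02,.085],loss='soft_l1',f_scale=.003).x
    print(n,'funnel',r)
    im=f['image'][:,:,::-1].copy()
    for c,y in(FULL,EMPTY):
        R=trayR(y)
        L=[[-113,-9],[-113,9],[-70,9],[-70,58.5],[72,58.5],[72,-58.5],[-70,-58.5],[-70,-9],[-113,-9]]
        X=c+R.apply([[a/1e3,b/1e3,.02] for a,b in L])
        cv2.polylines(im,[np.round(proj(f,X)*16).astype(int)],False,(0,0,255),1,cv2.LINE_AA,4)
    th=np.linspace(0,6.3,60);X=np.stack([r[0]+.085*np.cos(th),r[1]+.085*np.sin(th),0*th+.128],1)
    cv2.polylines(im,[np.round(proj(f,X)*16).astype(int)],False,(0,255,0),1,cv2.LINE_AA,4)
    im=im[120:360,180:470] if n=='side' else im[130:310,170:480]
    cv2.imwrite(f'pics/{n}_ov.png',cv2.resize(im,None,fx=2.5,fy=2.5,interpolation=cv2.INTER_CUBIC))
fun=np.array([r[0],r[1],.128])
for s in(1,-1):
  for a in np.deg2rad([0,15,30,45]):
    out=[]
    p,o=tool(FULL[0],trayR(FULL[1]),a,s);out.append(robot.inverse_kinematics(p,o))
    for yaw in np.deg2rad([75,104,125]):
      R=trayR(yaw,np.deg2rad(50)); d=np.array([np.cos(yaw),np.sin(yaw),0])
      lip=fun-.035*d+[0,0,.02]
      c=lip-R.apply([.072,0,.002])
      p,o=tool(c,R,a,s);out.append(robot.inverse_kinematics(p,o))
    p,o=tool(EMPTY[0]+[0,0,.034],trayR(EMPTY[1]+np.pi),a,s);out.append(robot.inverse_kinematics(p,o))
    print(s,np.rad2deg(a))
    for q in out: print('   ',None if q is None else np.round(q,2))
E
```

```text
side funnel [ 0.56573912 -0.01816005  0.08141638]
top funnel [ 0.56320557 -0.01894187  0.08097011]
1 0.0
    [-0.15  0.98  1.1   1.85 -1.04  1.03 -1.49]
    [-0.13  0.4  -0.07  1.82  0.79  1.46  2.37]
    [-0.1   0.34 -0.12  1.91  1.04  1.15  2.58]
    [ 0.7   0.57 -1.17  1.94  1.5   1.34  2.65]
    [-0.86  0.68  0.49  1.76 -0.42  0.81 -1.55]
1 14.999999999999998
    [-0.02  1.06  1.1   1.7  -1.03  1.36 -1.48]
    [-0.12  0.32  0.03  1.81  0.58  1.3   2.55]
    [ 0.75  0.56 -1.17  1.8   1.14  1.43  2.62]
    [-0.93  0.47  1.13  1.91  0.07  0.61 -2.51]
    [-0.82  0.79  0.52  1.57 -0.45  1.16 -1.52]
1 29.999999999999996
    [ 0.16  1.05  0.91  1.55 -0.92  1.55 -1.56]
    [ 0.87  0.51 -1.17  1.76  0.77  1.45  2.38]
    [-0.79  0.48  1.12  1.81 -0.15  0.95 -2.57]
    [-0.78  0.5   1.12  1.78 -0.28  0.87 -2.15]
    [-0.77  0.93  0.55  1.38 -0.48  1.5  -1.5 ]
1 45.0
    [ 0.25  1.17  0.91  1.4  -0.96  1.84 -1.54]
    [ 1.02  0.47 -1.17  1.75  0.54  1.27  2.58]
    [-0.63  0.52  1.12  1.72 -0.43  1.16 -2.31]
    [-0.62  0.58  1.11  1.64 -0.51  1.18 -1.94]
    [-0.73  1.07  0.57  1.2  -0.52
[... 332 characters left out ...]
   [-0.62  0.37  0.69  1.84  0.39  1.18 -0.4 ]
    [-0.58  0.33  0.61  1.87  0.52  0.91 -0.07]
    [-0.55  0.3   0.57  1.89  0.54  0.71  0.22]
    [-0.44  0.74 -0.08  1.54 -0.03  1.11  1.27]
-1 29.999999999999996
    [ 0.23  0.99  0.78  1.54 -0.84  1.48  1.52]
    [-0.54  0.31  0.71  1.83  0.17  1.12 -0.19]
    [-0.47  0.33  0.63  1.79  0.17  0.96  0.28]
    [-0.43  0.34  0.56  1.76  0.11  0.86  0.64]
    [-0.41  0.87 -0.09  1.35 -0.08  1.43  1.31]
-1 45.0
    [ 0.33  1.1   0.74  1.4  -0.86  1.75  1.52]
    [-0.47  0.28  0.77  1.83 -0.12  1.11  0.07]
    [-0.36  0.37  0.66  1.71 -0.17  1.1   0.58]
    [-0.33  0.42  0.6   1.63 -0.2   1.1   0.92]
    [-0.4   1.01 -0.1   1.17 -0.12  1.73  1.31]
```

View pics/side_ov.png

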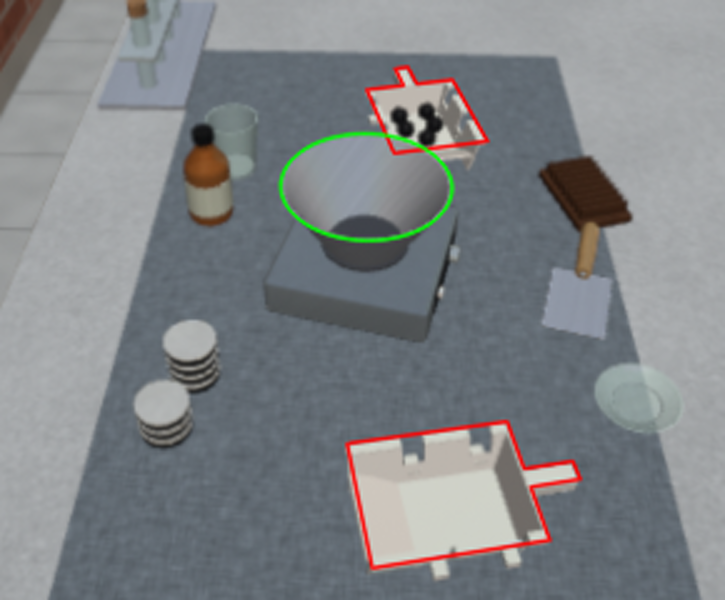

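View pics/top_ov.png

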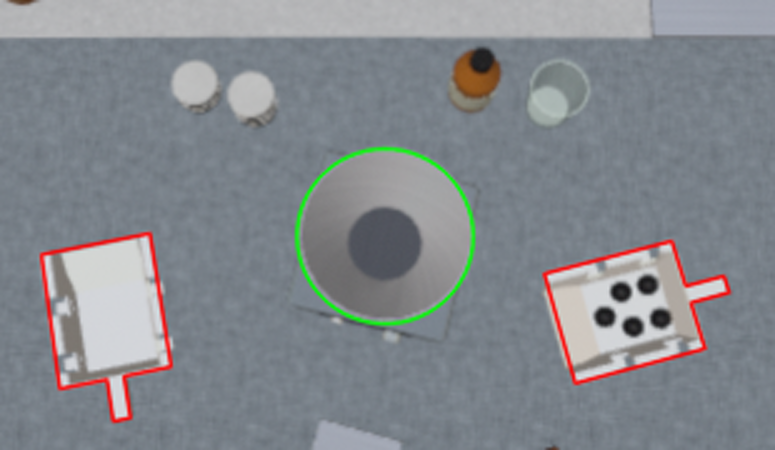

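```bash
cat >> h.py <<'E'
A=np.deg2rad(15);S=-1;GX=-.096
FUN=np.array([.5642,-.0186,.128])
def snap(robot,tag,x=None):
    for n in('side','top'):
        f=robot.grab_frame(n);pickle.dump(f,open(f'{n}{tag}.pkl','wb'))
        cv2.imwrite(f'pics/{n}{tag}.png',f['image'][:,:,::-1])
E
python3 - <<'E'
from h import *
from plant import robot
p,o=tool(FULL[0],trayR(FULL[1]),A,S,GX)
zt=Ro.from_euler('xyz',o).as_matrix()[:,2]
robot.goto(p-.11*zt,o)
print(robot.sense()['t'],robot.sense()['tcp_pos'],p)
print(robot.move_straight(p,vel=.12,contact_N=8))
s=robot.sense();print(s['t'],s['tcp_pos'],s['wrist_force'])
snap(robot,'1')
E
```

```text
3.7333 [ 0.52456169 -0.38984173  0.13047889] [ 0.51692359 -0.36303934  0.02427259]
False
4.8 [ 0.51723534 -0.36382618  0.0250559 ] [ 0.69876231 -0.09190854  0.19817464]
```

View pics/side1.png

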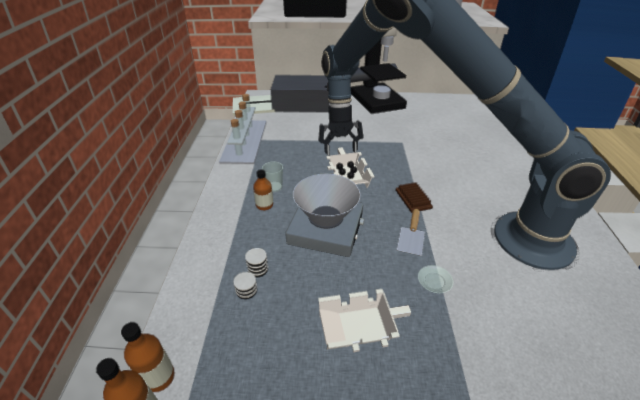

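View pics/top1.png

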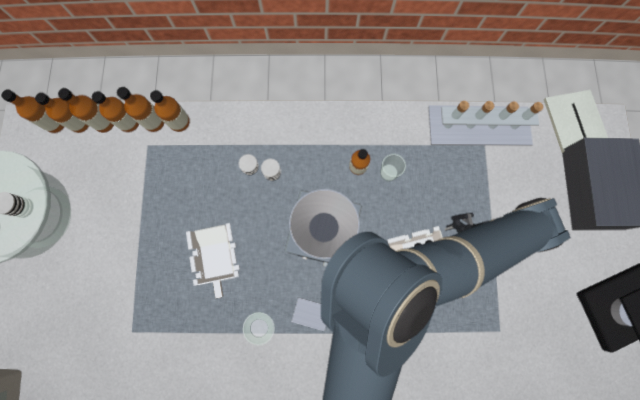

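Side view: the fingers at about (325–360, 135) straddle the lug at (342, 150), and nothing else has moved. Next I close the gripper and lift.

```bash
python3 - <<'E'
from h import *
from plant import robot
robot.grip(0.0,110)
s=robot.sense();print(s['t'],s['tcp_pos'],s['opening'],s['wrist_force'])
p=np.array(s['tcp_pos']);
robot.move_straight(p+[0,0,.06],vel=.08)
robot.move_straight(p+[0,0,.21],vel=.15)
s=robot.sense();print(s['t'],s['tcp_pos'],s['tcp_rot'],s['opening'],s['wrist_force'],s['torque'])
snap(robot,'2')
f=pickle.load(open('side2.pkl','rb'));cv2.imwrite('pics/side2z.png',cv2.resize(f['image'][40:240,230:470,::-1],None,fx=3,fy=3,interpolation=cv2.INTER_CUBIC)[:600])
E
```

```text
5.5417 [ 0.51691921 -0.36315058  0.02453487] 0.194614538441693 [-1.09996006 -0.16779395  2.03558312]
7.5917 [ 0.51661715 -0.36260364  0.23341115] [-2.87815452e+00  1.25476224e-03  2.44360896e-01] 0.18853715636902516 [ 0.59873642  0.00749658 -4.08821753] [-0.66429916 -0.17801655 -0.04807951]
```

View pics/side2z.png

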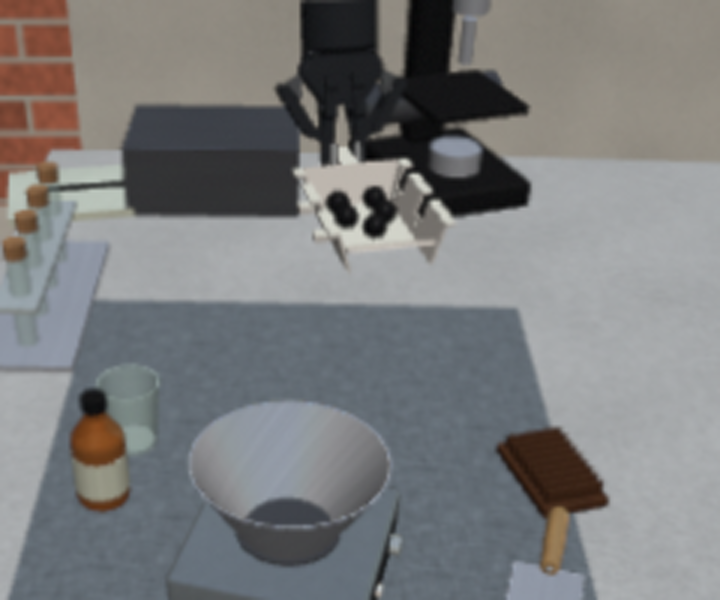

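The tray is held with all five balls in it, at about (340–385, 190–230) in the zoom. I'll check for pitch slip with an overlay.

```bash
cat >> h.py <<'E'
RIM=np.array([[-113,-9],[-113,9],[-70,9],[-70,58.5],[72,58.5],[72,-58.5],[-70,-58.5],[-70,-9],[-113,-9]])/1e3
def trayfrom(tcp,rot,a=None,s=None,gx=None,slip=0.):
    a=A if a is None else a;gx=GX if gx is None else gx
    M=Ro.from_euler('xyz',rot).as_matrix()
    z=np.array([np.sin(a),0,-np.cos(a)]);x=np.array([0,S,0.]);y=np.cross(z,x)
    R0=M@np.stack([x,y,z],1).T
    R=Ro.from_matrix(R0)*Ro.from_euler('y',slip)
    g=np.asarray(tcp)-.008*M[:,2]
    return g-R.apply([gx,0,.012]),R
E
python3 - <<'E'
from h import *
from plant import robot
s=robot.sense()
out=[]
for n,b in(('side',(50,150,290,410)),('top',(120,260,320,480))):
  f=pickle.load(open(n+'2.pkl','rb'))
  for sl in(0,4,8):
    c,R=trayfrom(s['tcp_pos'],s['tcp_rot'],slip=np.deg2rad(sl))
    im=cv2.resize(f['image'][b[0]:b[1],b[2]:b[3],::-1],None,fx=3,fy=3,interpolation=cv2.INTER_CUBIC) if 0 else None
    k=3;I=cv2.resize(np.ascontiguousarray(f['image'][b[0]:b[1],b[2]:b[3],::-1]),None,fx=k,fy=k,interpolation=cv2.INTER_CUBIC)
    for L in (np.c_[RIM,np.full(9,.02)],np.array([[.072,-.041,.002],[.072,.041,.002]])):
        q=((proj(f,c+R.apply(L))-[b[2],b[0]]+.5)*k-.5)
        cv2.polylines(I,[np.round(q*16).astype(int)],False,(0,0,255),1,cv2.LINE_AA,4)
    if n=='side':out.append(I)
cv2.imwrite('pics/slip2.png',np.vstack([np.hstack(out[:2]),np.hstack([out[2],out[2]*0])]))
E
```

```text
(no output)
```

View pics/slip2.png

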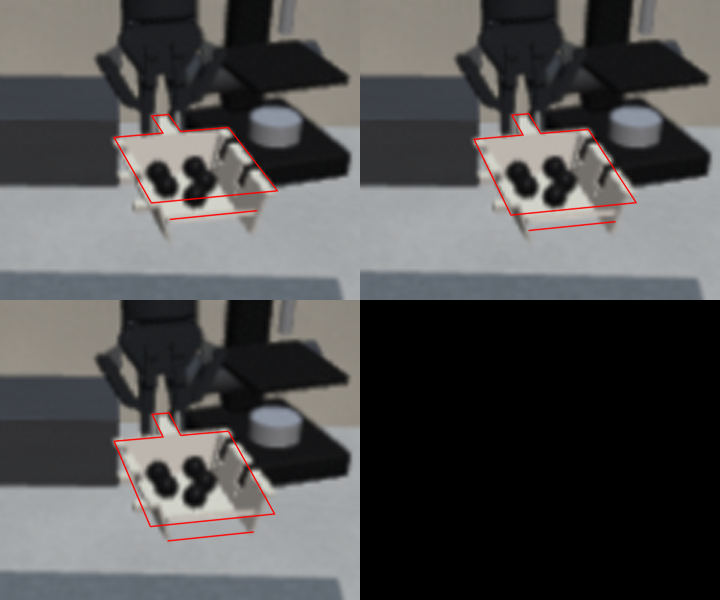

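Slip is about 0–2°. Now I carry the tray level to the funnel and pour.

```bash
cat > pour.py <<'E'
from h import *
from plant import robot
yaw=np.deg2rad(100);d=np.array([np.cos(yaw),np.sin(yaw),0])
def P(tilt,h,back=.038):
    R=trayR(yaw,np.deg2rad(tilt));c=FUN-back*d+[0,0,h]-R.apply([.072,0,.002])
    return tool(c,R,A,S,GX)
p,o=P(0,.05)
robot.move_straight(p,vel=.14,attitude=o)
print(robot.sense()['t'])
for t,h in((12,.042),(24,.034),(34,.028),(44,.024)):
    p,o=P(t,h);robot.move_straight(p,vel=.07,attitude=o)
    s=robot.sense();print(t,s['t'],s['wrist_force'])
snap(robot,'3')
p,o=P(52,.022);robot.move_straight(p,vel=.07,attitude=o)
robot.sleep(.5);s=robot.sense();print(s['t'],s['wrist_force'])
snap(robot,'4')
I=np.vstack([cv2.imread('pics/side4.png')[80:280,200:500],cv2.imread('pics/top4.png')[130:330,200:500]])
cv2.imwrite('pics/p4.png',cv2.resize(I,None,fx=1.5,fy=1.5,interpolation=cv2.INTER_CUBIC))
E
python3 pour.py
```

```text
9.0917
12 9.625 [ 0.17536405  0.19013653 -3.54218931]
24 10.1667 [-0.59488518 -0.19492307 -3.73469058]
34 10.6583 [ 0.01338451 -0.37548607 -3.95077457]
44 11.1833 [ 0.18248383  0.55136393 -1.64148453]
12.25 [ 0.27847867 -0.11957122 -3.19219314]
```

View pics/p4.png

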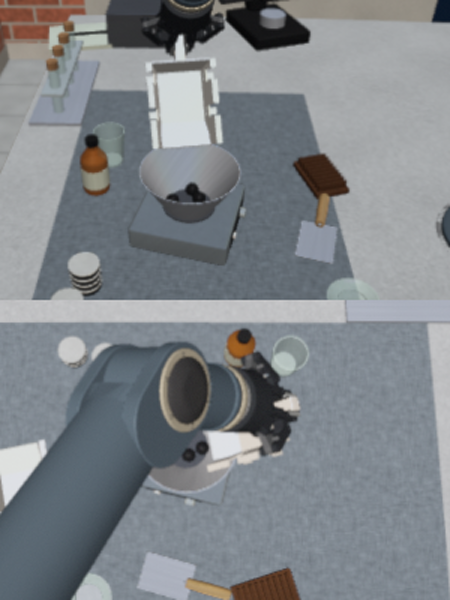

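Side view shows the tray empty, with dark balls in the funnel at about (185, 195) in the composite. I'll lift, level, count the balls from the top, and go above the other tray.

```bash
cat > mv.py <<'E'
from h import *
from plant import robot
s=robot.sense();p=np.array(s['tcp_pos'])
robot.move_straight(p+[0,0,.05],vel=.12)
yaw=np.deg2rad(100);d=np.array([np.cos(yaw),np.sin(yaw),0])
R=trayR(yaw);p1,o1=tool(FUN-.09*d+[0,0,.10]-R.apply([.072,0,.002]),R,A,S,GX)
robot.move_straight(p1,vel=.15,attitude=o1)
c=EMPTY[0]+[0,0,.034+.15];R=trayR(EMPTY[1]+np.pi);p2,o2=tool(c,R,A,S,GX)
print(np.round(robot.sense()['joint_pos'],2),np.round(robot.inverse_kinematics(p2,o2),2))
robot.goto(p2,o2)
s=robot.sense();print(s['t'],s['tcp_pos'],p2,s['wrist_force'],s['torque'])
snap(robot,'5')
E
python3 mv.py
```

```text
[ 0.    0.63  0.71  1.49 -0.58  1.4   1.  ] [-0.76  0.62  0.44  1.45 -0.3   1.39  1.49]
16.2167 [0.58814154 0.28844779 0.20850052] [0.58714058 0.29074433 0.20827259] [ 0.02653168 -0.21001958 -1.96238493] [ 0.11476614 -0.57166053  0.00857035]
```

View pics/side5.png

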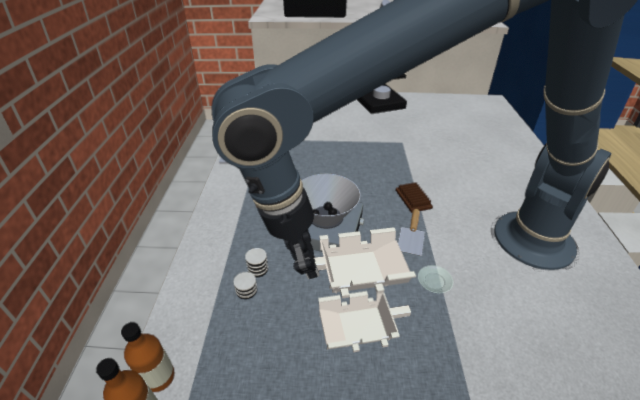

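View pics/top5.png

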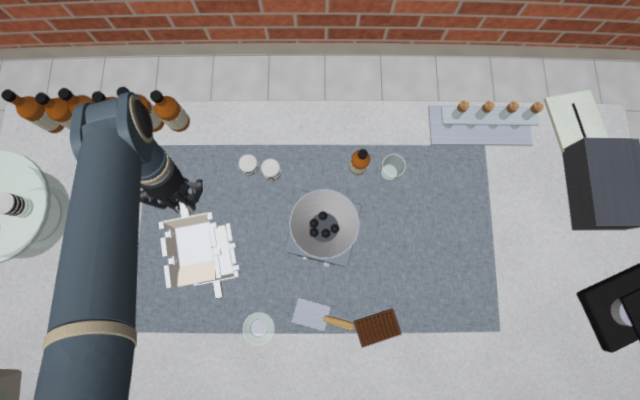

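All five balls sit on the funnel floor, at about (312–334, 216–234) in the top view. Next: the held tray's pose relative to prediction.

```bash
cat > ov.py <<'E'
from h import *
import sys
def ov(f,b,c,R,k,name):
    I=cv2.resize(np.ascontiguousarray(f['image'][b[0]:b[1],b[2]:b[3],::-1]),None,fx=k,fy=k,interpolation=cv2.INTER_CUBIC)
    if c is not None:
      for L in (np.c_[RIM,np.full(9,.02)],np.array([[.072,-.041,.002],[.072,.041,.002]])):
        q=((proj(f,c+R.apply(L))-[b[2],b[0]]+.5)*k-.5)
        cv2.polylines(I,[np.round(q*16).astype(int)],False,(0,0,255),1,cv2.LINE_AA,4)
    cv2.imwrite(name,I)
E
python3 - <<'E'
from ov import *
from plant import robot
s=robot.sense()
c,R=trayfrom(s['tcp_pos'],s['tcp_rot'],slip=np.deg2rad(0));print(c,R.as_euler('ZYX',degrees=True))
ov(pickle.load(open('side5.pkl','rb')),(220,300,300,425),c,R,6,'pics/s5o.png')
ov(pickle.load(open('top5.pkl','rb')),(195,300,150,250),c,R,6,'pics/t5o.png')
E
```

```text
[0.49575306 0.27091577 0.20411259] [-1.68973296e+02  1.91945794e-02  4.87785064e-02]
```

View pics/s5o.png

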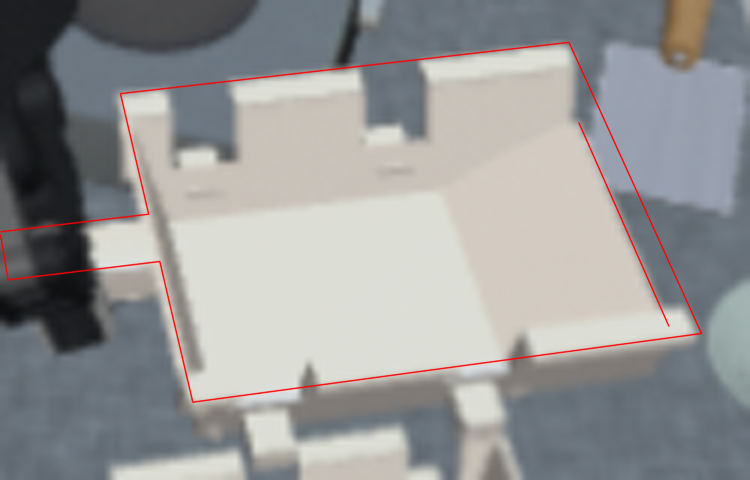

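View pics/t5o.png

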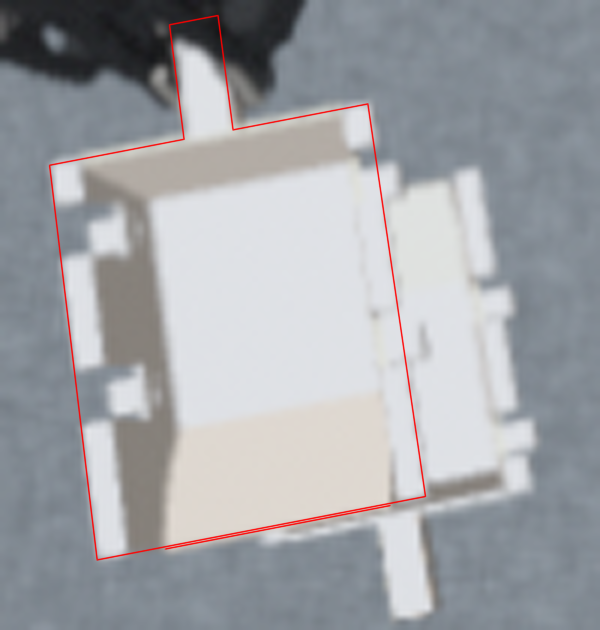

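Prediction and image agree within about 2 mm and 1–2° of pitch. Now I lower the tray to just above contact, correcting the residual tracking offset.

```bash
python3 - <<'E'
from ov import *
from plant import robot
R=trayR(EMPTY[1]+np.pi)
T=lambda h: tool(EMPTY[0]+[0,0,.034+h],R,A,S,GX)
p,o=T(.015)
robot.move_straight(p,vel=.12,attitude=o); robot.sleep(.3)
s=robot.sense();e=p-np.array(s['tcp_pos']);print(s['t'],e)
robot.move_straight(p+e,vel=.03,attitude=o); robot.sleep(.2)
s=robot.sense();print(s['t'],p-np.array(s['tcp_pos']),s['wrist_force'])
snap(robot,'6')
c,R=trayfrom(s['tcp_pos'],s['tcp_rot']);print(c,R.as_euler('ZYX',degrees=True))
ov(pickle.load(open('side6.pkl','rb')),(260,360,300,425),c,R,6,'pics/s6o.png')
ov(pickle.load(open('top6.pkl','rb')),(205,310,150,260),c,R,5.5,'pics/t6o.png')
E
```

```text
17.8917 [-0.00015206 -0.00010782 -0.0004158 ]
18.3417 [1.62586636e-04 9.34575857e-05 4.51859057e-04] [-0.47197387 -0.08689429 -2.95633253]
[0.49483749 0.27240539 0.06855148] [-1.68799239e+02 -2.03756427e-03 -1.43927730e-03]
```

View pics/s6o.png

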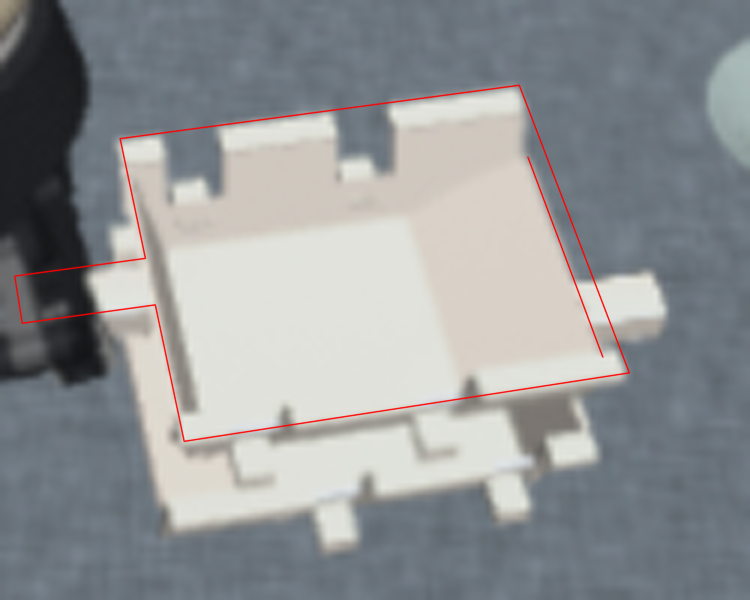

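View pics/t6o.png

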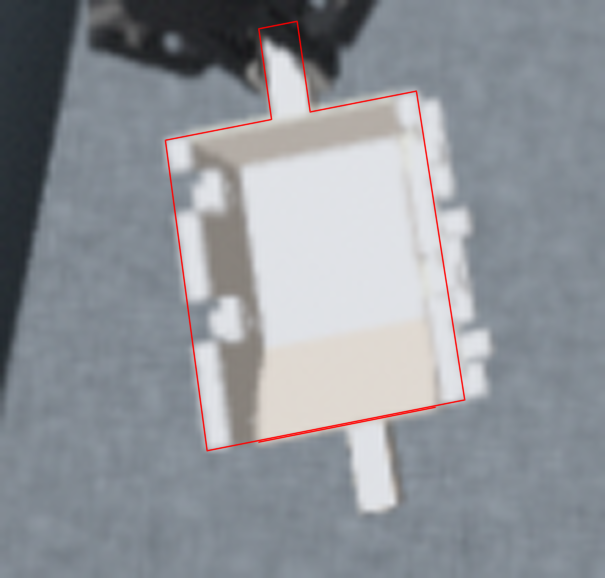

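Alignment is good; the front sits about 2 mm low, so I'll trim 0.7° and lower to contact.

```bash
python3 - <<'E'
from ov import *
from plant import robot
R=trayR(EMPTY[1]+np.pi,np.deg2rad(-.7))
T=lambda h: tool(EMPTY[0]+[0,0,.034+h],trayR(EMPTY[1]+np.pi),A,S,GX)[0]
o=tool(EMPTY[0],R,A,S,GX)[1]
robot.move_straight(T(.006),vel=.03,attitude=o);robot.sleep(.2)
f0=robot.sense()['wrist_force']
r=robot.move_straight(T(-.005),vel=.012,attitude=o,contact_N=2.5)
s=robot.sense();print(r,s['t'],s['tcp_pos']-T(0),f0,s['wrist_force'])
snap(robot,'7')
c,R=trayfrom(s['tcp_pos'],s['tcp_rot']);print(c)
ov(pickle.load(open('side7.pkl','rb')),(260,360,300,425),c,R,6,'pics/s7o.png')
E
```

```text
True 19.5333 [-1.38616602e-04 -2.82185953e-05  2.39608162e-03] [ 0.22694084  0.735669   -2.69972588] [1.50068875 0.0739205  0.76908929]
[0.49481381 0.27246901 0.05760511]
```

View pics/s7o.png

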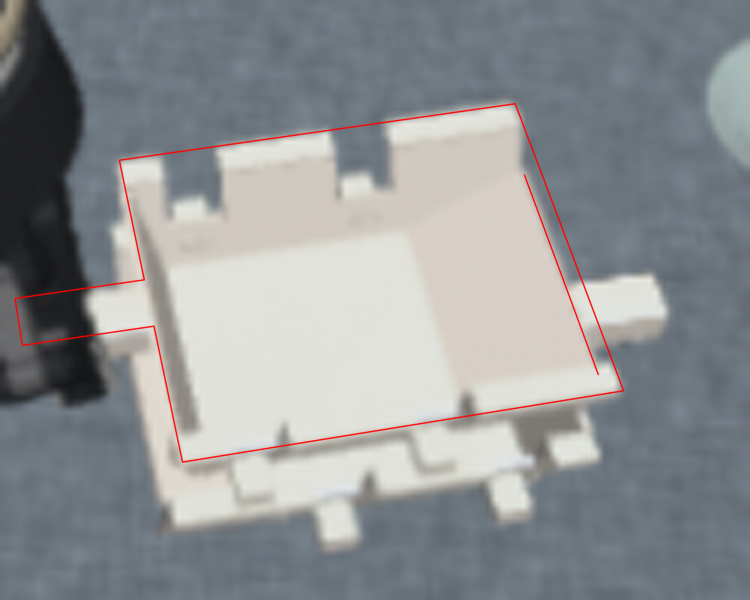

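```bash
python3 - <<'E'
from ov import *
from plant import robot
s=robot.sense();p=np.array(s['tcp_pos'])
r=robot.move_straight(p-[0,0,.002],vel=.01,contact_N=4)
s=robot.sense();print(r,s['tcp_pos']-p,s['wrist_force'])
robot.grip(.35);robot.sleep(.3);robot.grip(1.0)
p=np.array(s['tcp_pos']);z=Ro.from_euler('xyz',s['tcp_rot']).as_matrix()[:,2]
robot.move_straight(p-.12*z,vel=.1)
s=robot.sense();print(s['t'],s['tcp_pos'],s['wrist_force'])
robot.move_straight(np.array(s['tcp_pos'])+[.06,0,.12],vel=.2)
snap(robot,'8')
c=EMPTY[0]+[0,0,.034];R=trayR(EMPTY[1]+np.pi)
ov(pickle.load(open('side8.pkl','rb')),(260,360,300,425),c,R,6,'pics/s8o.png')
ov(pickle.load(open('top8.pkl','rb')),(205,310,150,260),c,R,5.5,'pics/t8o.png')
E
```

```text
False [ 3.19899702e-04  6.73226579e-05 -1.61084205e-03] [1.68154417 0.64375996 3.78099814]
22.475 [0.61853975 0.29701091 0.17351999] [-0.69106715  0.67248879 -0.03319051]
```

View pics/s8o.png

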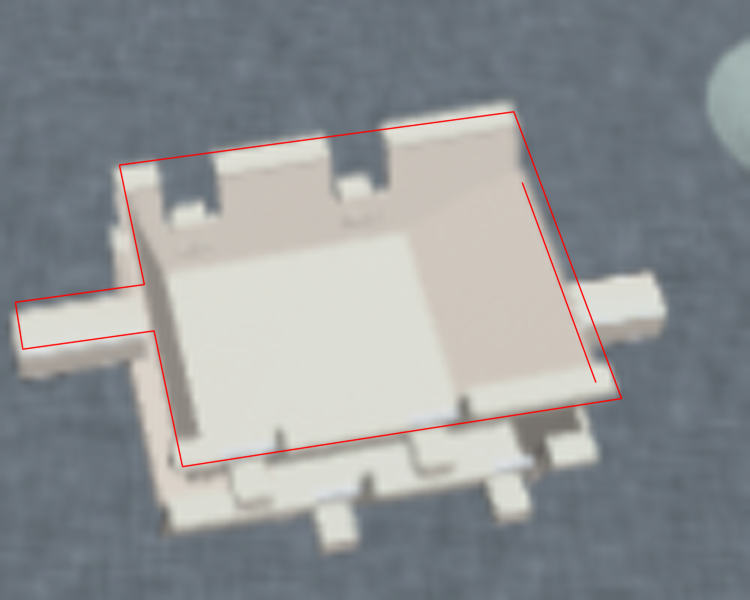

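View pics/t8o.png

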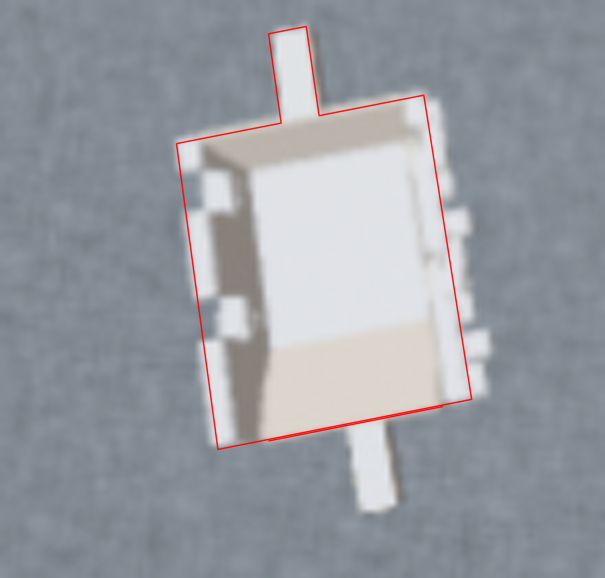

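View pics/top8.png

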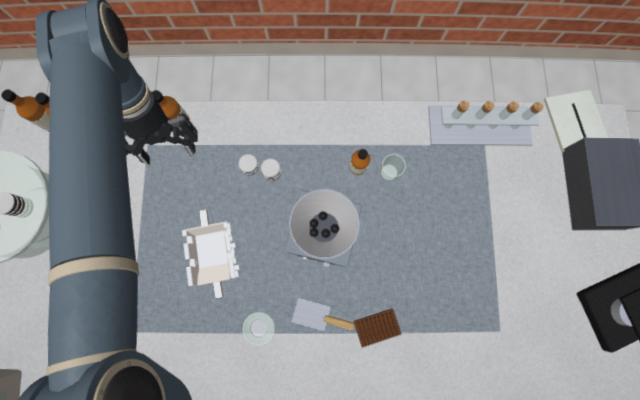

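```bash
python3 - <<'E'
from h import *
c=EMPTY[0]+[0,0,.034];R=trayR(EMPTY[1]+np.pi)
for n in('side','top'):
    f=pickle.load(open(n+'8.pkl','rb'));W=cloud(f);f0=pickle.load(open(n+'0.pkl','rb'))
    L=R.inv().apply((W-c).reshape(-1,3)) 
    def med(a,b,d,e,z0=0.005,z1=.04):
        m=(L[:,0]>a)&(L[:,0]<b)&(L[:,1]>d)&(L[:,1]<e)&(L[:,2]>z0)&(L[:,2]<z1);q=L[m,2]+.054
        return len(q),np.round(np.median(q)*1e3,1) if len(q) else None
    print(n,'expected 74: lug',med(-.11,-.075,-.006,.006),'rimL front',med(.03,.07,.048,.057),'rimR front',med(.03,.07,-.057,-.048),'rimL mid',med(-.035,.005,.048,.057),'rimR mid',med(-.035,.005,-.057,-.048))
    print('  floor exp 37',med(-.05,.02,-.03,.03,-.03,0), 'rear',med(-.055,-.03,-.03,.03,-.03,0),'front',med(.0,.025,-.03,.03,-.03,0))
    print('  lower lug exp 40',med(.08,.11,-.006,.006,-.03,.01))
E
```

```text
side expected 74: lug (97, np.float64(72.2)) rimL front (80, np.float64(78.5)) rimR front (77, np.float64(78.4)) rimL mid (73, np.float64(75.1)) rimR mid (74, np.float64(75.1))
  floor exp 37 (852, np.float64(38.9)) rear (312, np.float64(37.5)) front (302, np.float64(40.2))
  lower lug exp 40 (66, np.float64(39.4))
top expected 74: lug (60, np.float64(71.3)) rimL front (51, np.float64(79.3)) rimR front (75, np.float64(78.7)) rimL mid (44, np.float64(76.7)) rimR mid (67, np.float64(75.7))
  floor exp 37 (602, np.float64(39.2)) rear (210, np.float64(37.8)) front (221, np.float64(40.4))
  lower lug exp 40 (57, np.float64(40.3))
```

The depth shows about 2.8° of pitch, spout high. That is within 4° but suspicious, so I'll check for measurement bias and see where the feet sit.

```bash
python3 - <<'E'
from ov import *
def plane(L,a,b,d,e,z0,z1):
    m=(L[:,0]>a)&(L[:,0]<b)&(L[:,1]>d)&(L[:,1]<e)&(L[:,2]>z0)&(L[:,2]<z1);q=L[m]
    for _ in range(3):
        A_=np.c_[q[:,:2],np.ones(len(q))];x=np.linalg.lstsq(A_,q[:,2],rcond=None)[0];r=abs(q[:,2]-A_@x);q=q[r<.004]
    return len(q),np.round(np.rad2deg(x[:2]),2),np.round(x[2]*1e3,1)
for n in('side','top'):
    W0=cloud(pickle.load(open(n+'0.pkl','rb')));W8=cloud(pickle.load(open(n+'8.pkl','rb')))
    for nm,W,(c,y) in(('empty0',W0,EMPTY),('full0',W0,FULL),('up8',W8,(EMPTY[0]+[0,0,.034],EMPTY[1]+np.pi)),('low8',W8,EMPTY)):
        L=trayR(y).inv().apply((W-c).reshape(-1,3))
        print(n,nm,'floor',plane(L,-.05,.022,-.035,.035,-.026,0.0) if nm!='low8' else '','lug',plane(L,-.111,-.075,-.007,.007,.01,.03))
f=pickle.load(open('side8.pkl','rb'));ov(f,(265,355,300,420),None,None,6.5,'pics/s8z.png')
E
```

```text
side empty0 floor (899, array([ 0.3 , -0.51]), np.float64(-17.4)) lug (100, array([ 0.21, -0.36]), np.float64(19.7))
side full0 floor (43, array([-0.8 , -8.23]), np.float64(-12.5)) lug (22, array([ 0.87, -2.86]), np.float64(21.0))
side up8 floor (968, array([2.93, 0.62]), np.float64(-14.4)) lug (119, array([2.98, 3.62]), np.float64(22.9))
side low8 floor  lug (88, array([0.64, 0.28]), np.float64(20.3))
top empty0 floor (672, array([-0.37,  0.04]), np.float64(-16.9)) lug (75, array([ 1.02, -1.99]), np.float64(21.9))
top full0 floor (314, array([-0.08, -0.24]), np.float64(-16.3)) lug (66, array([1.84, 6.26]), np.float64(23.0))
top up8 floor (704, array([2.82, 0.08]), np.float64(-14.1)) lug (70, array([3.15, 2.5 ]), np.float64(22.6))
top low8 floor  lug (76, array([2.14, 1.91]), np.float64(23.9))
```

View pics/s8z.png

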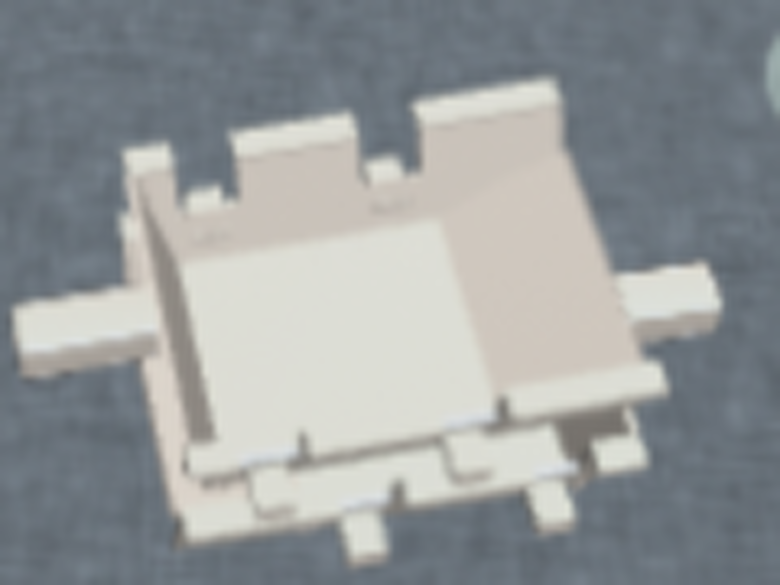

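```bash
python3 - <<'E'
from h import *
for n in('side','top'):
    for t in('0','8'):
        W=cloud(pickle.load(open(n+t+'.pkl','rb')))
        L=trayR(EMPTY[1]).inv().apply((W-EMPTY[0]).reshape(-1,3));L[:,2]+=.02
        for sg in(1,-1):
            y=L[:,1]*sg; row=[]
            for x in range(-65,75,10):
                m=(abs(L[:,0]*1e3-x)<5)&(y>.046)&(y<.060)&(L[:,2]>.025)
                row.append('%.0f(%d)'%(np.median(L[m,2])*1e3,m.sum()) if m.sum() else '-')
            print(n,t,sg,*row)
E
```

```text
side 0 1 40(30) 40(20) - 40(11) 40(29) 40(28) 40(28) 40(18) - 39(16) 40(29) 40(28) 40(29) 40(30)
side 0 -1 38(23) 37(20) - 37(11) 38(28) 38(29) 38(26) 38(18) - 38(10) 39(25) 38(24) 39(23) 39(22)
side 8 1 43(55) 78(44) 78(30) 77(38) 70(59) 49(46) 43(48) 75(48) 75(29) 74(47) 53(57) 47(44) 41(42) 70(61)
side 8 -1 79(32) 78(31) 78(31) 77(32) 76(26) 50(15) 71(13) 75(39) 74(31) 74(32) 73(31) 47(15) 67(16) 72(32)
top 0 1 40(25) 38(13) - 40(14) 40(23) 38(25) 38(23) 40(13) - 39(14) 39(25) 39(24) 39(23) 38(27)
top 0 -1 40(18) 40(9) - 40(8) 41(16) 39(17) 40(16) 40(11) - 40(8) 40(15) 40(15) 41(18) 40(16)
top 8 1 77(24) 77(27) 78(29) 77(27) 76(21) 50(17) 60(18) 77(23) 76(27) 75(27) 73(20) 47(16) 50(22) 73(26)
top 8 -1 667(230) 667(211) 663(203) 661(208) 659(208) 657(207) 655(198) 652(201) 650(189) 647(186) 645(188) 643(188) 641(184) 637(176)
```

Both front feet stand about 3 mm high: tops at 50, against 47 at the rear. It passes the limits, but the height margin is thin at about 1 mm. A gentle push on the tray floor between the feet should seat it, using closed fingers and low force.

```bash
python3 - <<'E'
from ov import *
from plant import robot
robot.grip(0.0)
R=trayR(EMPTY[1]+np.pi)
_,o=tool(EMPTY[0],R,0.,S)
pt=EMPTY[0]+R.apply([.006,0,0]);pt[2]=.040+.011
robot.goto(pt+[0,0,.12],o)
robot.move_straight(pt+[0,0,.02],vel=.12);robot.sleep(.2)
f0=np.array(robot.sense()['wrist_force'])
r=robot.move_straight(pt-[0,0,.006],vel=.015,contact_N=4)
s=robot.sense();print(r,s['t'],s['tcp_pos'][2]-.011,np.array(s['wrist_force'])-f0)
snap(robot,'9')
cv2.imwrite('pics/s9.png',cv2.resize(cv2.imread('pics/side9.png')[240:360,280:440],None,fx=4.5,fy=4.5,interpolation=cv2.INTER_CUBIC))
E
```

```text
True 27.45 0.04065386892229239 [ 0.30562509 -0.9407952   5.57031808]
```

View pics/s9.png

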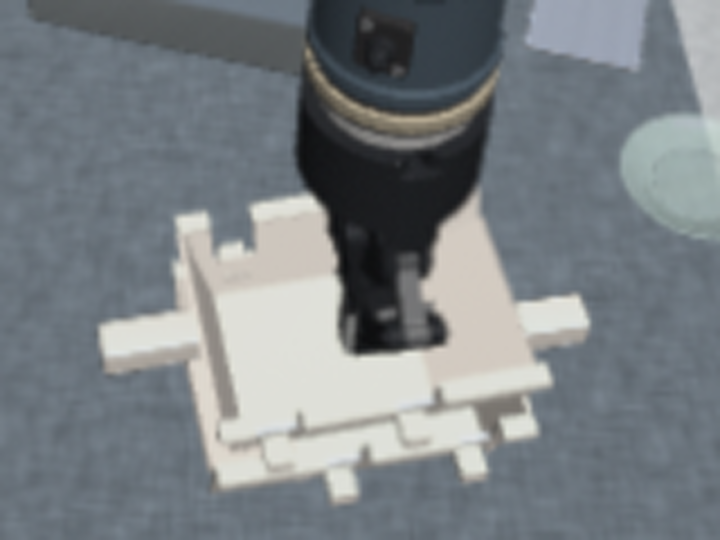

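```bash
python3 - <<'E'
from ov import *
from plant import robot
p=np.array(robot.sense()['tcp_pos'])
r=robot.move_straight(p-[0,0,.005],vel=.01,contact_N=8)
s=robot.sense();print(r,s['t'],s['tcp_pos'][2]-.011,s['wrist_force'])
robot.move_straight(p+[0,0,.1],vel=.12)
robot.move_straight(p+[.13,0,.2],vel=.25)
snap(robot,'10')
for n in('side','top'):
    W=cloud(pickle.load(open(n+'10.pkl','rb')))
    L=trayR(EMPTY[1]+np.pi).inv().apply((W-EMPTY[0]-[0,0,.034]).reshape(-1,3))
    m=(L[:,0]>-.05)&(L[:,0]<.022)&(abs(L[:,1])<.035)&(L[:,2]>-.026)&(L[:,2]<.0);q=L[m]
    x=np.linalg.lstsq(np.c_[q[:,:2],np.ones(len(q))],q[:,2],rcond=None)[0];print(n,len(q),np.rad2deg(x[:2]),x[2]*1e3)
E
```

```text
True 27.7917 0.04059247415521561 [-1.46686242 -1.04570713  5.74908519]
side 969 [2.97610996 0.92989787] -14.380697286051682
top 720 [ 2.71987595 -0.14495636] -14.164308537436
```

The front is firmly supported, so pushing does not change it. I'll measure the along and across offsets and yaw before deciding whether to re-seat.

```bash
python3 - <<'E'
from h import *
from scipy.optimize import least_squares
# photometric fit: rim model mask vs whiteness in rectified top/side images, using edges: maximize gradient along outline
def outline(c,yaw,pitch):
    R=Ro.from_euler('ZY',[yaw,pitch]);pts=[];nr=[]
    segs=[((-.113,-.009),(-.113,.009)),((-.111,.009),(-.073,.009)),((-.111,-.009),(-.073,-.009)),((-.068,.0585),(-.055,.0585)),((-.033,.0585),(.004,.0585)),((.027,.0585),(.070,.0585)),((-.068,-.0585),(-.055,-.0585)),((-.033,-.0585),(.004,-.0585)),((.027,-.0585),(.070,-.0585)),((.072,-.057),(.072,-.050)),((.072,.050),(.072,.057)),((-.07,.015),(-.07,.055)),((-.07,-.015),(-.07,-.055))]
    for i,(a,b) in enumerate(segs):
        a=np.array(a);b=np.array(b);n=np.array([(b-a)[1],-(b-a)[0]]);n/=np.linalg.norm(n)
        if n@((a+b)/2-([-.09,0] if i<3 else [0,0]))<0:n=-n
        for t in np.linspace(0,1,max(3,int(np.linalg.norm(b-a)/.002))):
            q=a+(b-a)*t;pts.append([*q,.02]);nr.append([*n,0])
    pts=np.array(pts);nr=np.array(nr)
    return c+R.apply(pts-nr*.0025),c+R.apply(pts+nr*.0025)
def fit(tag,c0,y0):
    F=[pickle.load(open(n+tag+'.pkl','rb')) for n in('side','top')]
    for combo in([0],[1],[0,1]):
        G=[cv2.cvtColor(np.ascontiguousarray(F[i]['image']),cv2.COLOR_RGB2GRAY).astype(np.float32) for i in combo]
        def sc(p):
            a,b=outline(c0+p[:3]*1e-3,y0+p[3]*.01,p[4]*.01);s=0
            for i,g in zip(combo,G):
                for X,w in((a,1),(b,-1)):
                    u=proj(F[i],X).astype(np.float32);s+=w*cv2.remap(g,u[:,:1],u[:,1:],cv2.INTER_LINEAR).mean()
            return -s
        from scipy.optimize import minimize
        best=min((minimize(sc,np.array(st,float),method='Nelder-Mead',options=dict(maxiter=3000,initial_simplex=np.array(st)+np.vstack([np.zeros(5),3*np.eye(5)]))) for st in([0,0,0,0,0],[0,0,2,0,-4])),key=lambda r:r.fun)
        p=best.x;print(tag,combo,'d mm',np.round(p[:3],1),'yaw deg',np.round(np.rad2deg(p[3]*.01),2),'pitch',np.round(np.rad2deg(p[4]*.01),2),best.fun)
fit('0',EMPTY[0],EMPTY[1])
fit('10',EMPTY[0]+[0,0,.034],EMPTY[1]+np.pi)
E
```

```text
0 [0] d mm [-0.   3.5  3.1] yaw deg 0.21 pitch -0.35 -68.03955841064453
0 [1] d mm [-0.5 -0.8  5.2] yaw deg -0.1 pitch -2.44 -62.493743896484375
0 [0, 1] d mm [-1.   0.7 -0.8] yaw deg 0.41 pitch -0.63 -127.98574829101562
10 [0] d mm [3.9 3.1 5. ] yaw deg -3.06 pitch -8.2 -60.98628234863281
10 [1] d mm [1.4 0.4 4.3] yaw deg -0.25 pitch -3.48 -51.35685729980469
10 [0, 1] d mm [2.  1.  2.7] yaw deg -0.17 pitch -3.9 -106.35919189453125
```

```bash
python3 - <<'E'
from h import *
g=lambda n:cv2.cvtColor(cv2.imread(n),cv2.COLOR_BGR2GRAY).astype(np.float32)
for t in('6','7','8','10'):
    a=g('pics/side0.png');b=g(f'pics/side{t}.png')
    out=[]
    for nm,(x,y,w,h) in dict(lug=(402,302,14,18),foot1=(352,340,12,12),foot2=(378,335,12,12)).items():
        T=a[y:y+h,x:x+w];k=8
        T=cv2.resize(T,None,fx=k,fy=k,interpolation=cv2.INTER_CUBIC);B=cv2.resize(b[y-3:y+h+3,x-3:x+w+3],None,fx=k,fy=k,interpolation=cv2.INTER_CUBIC)
        r=cv2.matchTemplate(B,T,cv2.TM_CCOEFF_NORMED);_,s,_,l=cv2.minMaxLoc(r);out.append((nm,(l[0]-24)/8,(l[1]-24)/8,round(s,2)))
    print(t,out)
a=cv2.imread('pics/side10.png')[255:365,305:425];b=cv2.imread('pics/top10.png')[200:310,150:260]
cv2.imwrite('pics/c10.png',cv2.resize(a,None,fx=6.5,fy=5.4,interpolation=cv2.INTER_LANCZOS4))
cv2.imwrite('pics/d10.png',cv2.resize(b,None,fx=5.4,fy=5.4,interpolation=cv2.INTER_LANCZOS4))
E
```

```text
6 [('lug', 0.25, -0.125, 0.99), ('foot1', 0.0, 0.0, 1.0), ('foot2', 0.0, 0.0, 1.0)]
7 [('lug', 0.125, 0.125, 1.0), ('foot1', 0.125, -0.25, 0.99), ('foot2', 0.125, -0.125, 1.0)]
8 [('lug', 0.0, 0.0, 1.0), ('foot1', 0.0, 0.0, 1.0), ('foot2', 0.0, 0.0, 1.0)]
10 [('lug', 0.0, 0.0, 1.0), ('foot1', 0.0, 0.0, 1.0), ('foot2', 0.0, 0.0, 1.0)]
```

View pics/c10.png

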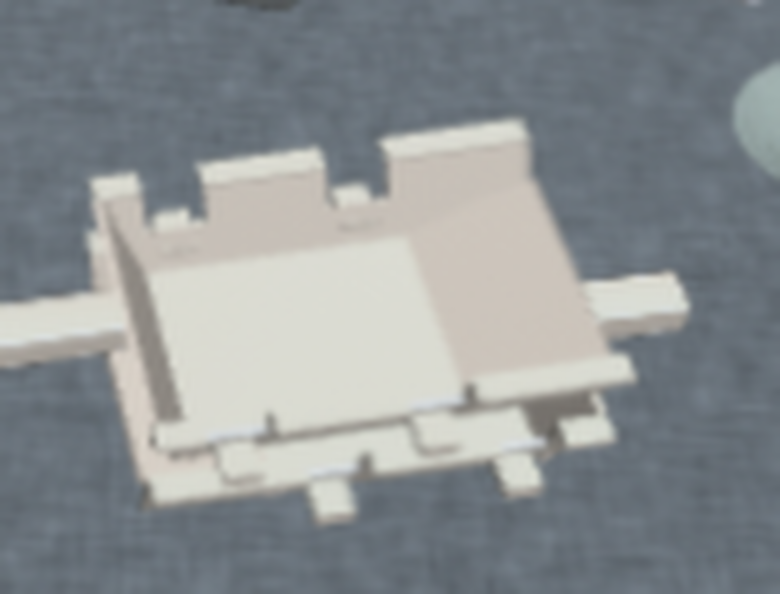

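View pics/d10.png

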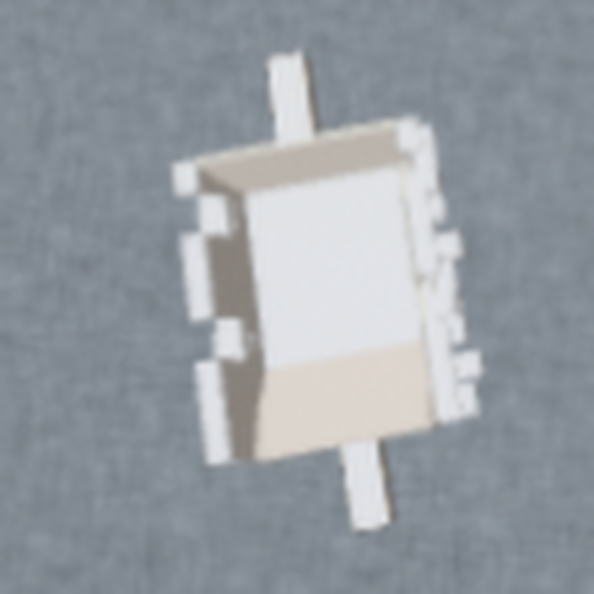

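The 3° fits upper side walls resting on the lower tray's rear wall: a 6 mm step over the 113 mm from the rear feet gives 3.0°. It is rigid and symmetric, and inside the limits. One last check of the balls and bystanders.

```bash
python3 - <<'E'
from h import *
import cv2
a=cv2.imread('pics/top10.png');z=cv2.imread('pics/top0.png')
for nm,(x,y,w,h) in dict(tins=(236,150,50,35),bottle_beaker=(345,145,65,40)).items():
    print(nm,cv2.absdiff(a[y:y+h,x:x+w],z[y:y+h,x:x+w]).mean())
I=np.hstack([a[130:310,170:420],cv2.imread('pics/side10.png')[150:330,220:400]])
cv2.imwrite('pics/fin.png',cv2.resize(I,None,fx=1.85,fy=1.85,interpolation=cv2.INTER_CUBIC))
E
```

```text
tins 12.546857142857142
bottle_beaker 11.753717948717949
```

View pics/fin.png

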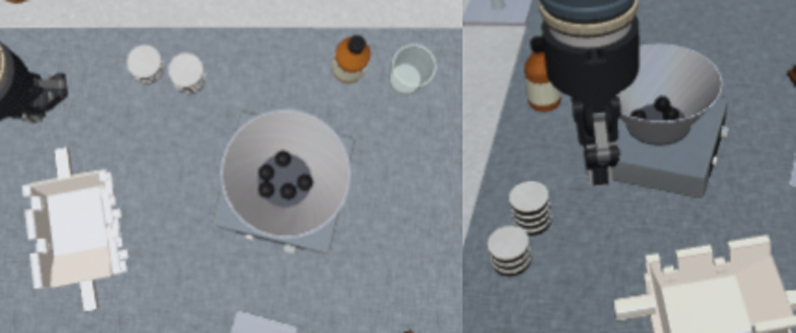

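```bash
python3 - <<'E'
from h import *
for n in('top','side'):
    f0=pickle.load(open(n+'0.pkl','rb'));f=pickle.load(open(n+'10.pkl','rb'))
    print(n,abs(np.array(f['R'])-f0['R']).max(),abs(np.array(f['t'])-f0['t']).max())
    a,z=[cv2.cvtColor(np.ascontiguousarray(k['image']),cv2.COLOR_RGB2GRAY) for k in(f,f0)]
    for nm,(x,y,w,h) in (dict(tins=(236,150,50,35),bb=(345,145,65,40),fun=(285,185,80,80),brush=(290,295,110,50)) if n=='top' else dict(tins=(230,245,42,58),bench=(390,180,45,80))).items():
        T=z[y:y+h,x:x+w];B=a[y-6:y+h+6,x-6:x+w+6]
        r=cv2.matchTemplate(B,T,cv2.TM_CCOEFF_NORMED);_,s,_,l=cv2.minMaxLoc(r);print(nm,l[0]-6,l[1]-6,round(s,3),a[y:y+h,x:x+w].mean(),T.mean())
E
```

```text
top 0.0 0.0
tins 0 0 1.0 156.988 144.55885714285714
bb 0 0 0.999 137.4353846153846 125.7023076923077
fun 0 0 0.936 138.41515625 129.43890625
brush 0 0 1.0 138.12927272727273 126.72836363636364
side 0.0 0.0
tins 0 0 1.0 125.82512315270937 118.90927750410509
bench 0 0 1.0 117.71527777777777 111.24805555555555
```

The difference is only exposure; nothing has shifted (0 px, correlation 1.0). I'm handing in.

```bash
python3 - <<'E'
from plant import robot
s=robot.sense();print(s['t'],s['tcp_pos'],s['wrist_force'])
robot.close_job()
E
```

```text
29.6917 [0.61732051 0.27163753 0.25011685] [-0.59321765  0.60775911 -0.2653404 ]
the job is handed in; nothing more can be done
```

I tipped all five balls into the funnel, then set the emptied tray end for end on the other one, let go and backed off. I handed the job in at about 29.7 s of the 54 s allowed, and no verdict was reported.

**Last checks that were good:**
- All five balls lie on the funnel floor.
- The tins, bottle and beaker show no shift in the pictures.
- The lower tray shows no shift either.
- The upper tray is about 3 mm off along its length and about 1 mm or less across.
- The gripper is clear of everything, about 0.25 m up.

**One check disagreed with the ideal:** the upper tray is not level. Its spout end stands about 3° high (limit 4°). Its centre is about 37 mm above the lower one's instead of 34 (limit 38). A separate picture-based estimate gave up to 3.5° and 37.5 mm, so the height margin is only about 0.5 to 1 mm.

I pressed lightly on the tray floor with closed fingers and nothing moved. The angle would fit its side walls resting on the lower tray's rear wall, but I could not confirm that. It was within the limits and did not move between checks, so I left it rather than set it down again.

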